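# Snap a parts box shut and prove its catch

### The job

One flip-top box of the black parts organiser still stands open over its brass wheels. Swing its lid shut and press it down, without leaning hard on it (keep under 30 N), until the spring catch snaps over it; then take the orange tab and pull straight up with about 10 N for a second to prove that the catch holds, never above 15 N, which would strain it. Let go, leaving the lid shut under its catch and everything else on the table where it was.

Things in the scene. Friction and masses are not known exactly. Their poses are not given: they have to be found in the camera images.
- open_box: open box of the organiser, black, fixed, 62 (x) by 58 (y) by 34 mm high; origin at the centre of its underside, 4 mm above the table, z up; -x is its front (to the robot), +x its hinge side. The organiser's four boxes stand side by side along y, 62 mm apart, in any order; the other three are shut, fixed and alike. Behind the row (+x) the table is free for 75 mm
- lid: its grey hinged lid, 60 by 56 mm, 3 mm thick, 18 g; origin on the hinge axis; x points from the front edge (x = -62 mm) to the hinge, y along the hinge, z out of the outer face (up when shut). Shut, its axes are the box's and its top is 37 mm above the box's underside. It starts 1.3 to 1.95 rad open (2.0 at most, leaning back); a slightly stiff hinge lets it stay wherever it is left
- tab (a point): centre of the orange thumb tab that stands on the lid's outer face at its front edge: 8 mm (lid x) by 18 mm (lid y) by 15 mm high (lid z), at x -57, z +9 mm in the lid's frame. Lid shut: at x -26, y 0, z 44.5 mm in the box's frame, its top at 52 mm. Take it across its 18 mm width (along y), as the catch stands 2 mm in front of it; the next boxes' tabs begin 44 mm to either side
- lid_hinge (a point): a point on the hinge axis (runs along the box's y), at x +31, z 35.5 mm in the box's frame
- catch: upright steel spring tongue, 14 mm wide, in front of the box; its nose points to the lid and gives way to -x against a spring; at rest its frame is the box's. The bead on the lid's front edge meets the nose with the tab 7 to 9 mm above its shut height, needs some 7 to 15 N on the tab to ride past and snaps under it 2 to 4 mm above shut. Once caught the lid has about 0.6 mm of play, then is held firmly
- catch_nose (a point): tip of the catch's nose at rest: x -32, z +38.5 mm in the box's frame; the nose's top is 46 mm above the box's underside. The catch bears 0.7 to 0.95 of the pull on the tab
- front_wall: the open box's front wall, 3 mm thick; the shut lid rests firmly on its rim, 34 mm above the box's underside; its frame is the box's
- tin: bystander: round aluminium tin with twist cap, 61 mm across, 30 mm high, near the left (+y) end of the organiser
- loupe: bystander: chrome loupe, 35 mm across, 26 mm high, in front of the organiser
- screwdriver: bystander: blue-handled screwdriver, 115 mm long, lying in front of the organiser
- tweezers: bystander: steel tweezers, 120 mm long, 5 mm high, lying at the right (-y) end of the organiser
- caseback: bystander: steel watch case back, 38 mm across, 4.5 mm thick, lying behind the organiser
- blower: bystander: red silicone blower standing upright, 55 mm across, 98 mm high, on the left side of the table
- holder: bystander: wooden holder, 76 by 62 by 36 mm, with a watch head in it, on the right side of the table

How it is judged (in metres and radians):
On the way, in this order (a step that is already met when the one before it is completed fails the run):
1. the lid is pressed home under the catch (tab less than 1.5 mm above its shut height) (z of tab in the frame of open_box below 0.046 m), for 0.2 s.
2. with the fingers on the lid, it is pulled up against the catch, the catch bearing 5 to 12.5 N for half a second, and stays caught (contact force between lid and catch between 5 and 12.5 N and contact force between the fingers and lid above 1 N and z of tab in the frame of open_box below 0.047 m), for 0.5 s.
At the end, for the whole second after the job is handed in: the lid is shut under its catch (tab less than 1.5 mm above its shut height), at rest, the catch unloaded, the robot clear (z of tab in the frame of open_box below 0.046 m and contact force between lid and catch below 1 N and angular speed of lid below 0.05 rad/s); the robot touches nothing.
It fails at once if the catch is strained: the caught lid is pulled against it with more than 16 N (contact force between lid and catch above 16 N and z of tab in the frame of open_box below 0.048 m).
It fails at once if the lid is leant on: more than 35 N on the box's front wall (contact force between lid and front_wall above 35 N).
It fails at once if a bystander is disturbed (moved more than 15 mm) (distance of any of tin, loupe, screwdriver, tweezers, caseback, blower, holder from where it was at the start of the episode above 0.015 m).
It also fails if it takes over 54 s, if anything falls off the work surface, if the arm or the gripper's body presses on something with over 40 N, if the wrist force passes 120 N, or if a joint passes its speed limit or range.

### The arm

A 6-joint arm with a two-finger parallel gripper is mounted at the origin on the work surface. World frame = base frame: x ahead of the robot, y to its left, z up, the work surface at z = 0. Lengths are in mm, angles in rad, forces in N, time in s.
With the tool pointing down it reaches from about 275 to 750 mm from the base axis. Payload 10.2 kg.
Tool frame: the origin (TCP) lies midway between the tips of the shut fingers; the grasp point (between the pads) lies grasp_offset behind it (grasp_offset is the distance from the TCP to the grasp point, in mm); x points along the fingers, z is the direction in which the jaws open and shut, and the axes are right-handed (so a half turn about x gives the same grasp; the last joint's range is limited). The gripper opens to 85 mm and grips with 20 to 120 N. Pads are 22 mm wide; open, the fingers measure 114 mm over their backs; the gripper's body (76 mm by 85 mm) begins 54 mm behind the grasp point. The pads swing forward as they close: fully open they stand 13 mm farther back than shut.
Start: joints at [-1.546, 0.313, 1.498, -0, 1.331, -0.223], TCP at [128.754, -508.973, 231.294] pointing down, gripper open.
Joint ranges: [-2.94, 2.94], [-0.97, 2.17], [0.19, 2.56], [-1.23, 4.37], [0.02, 3.11], [-2.88, 2.88]. Speed limits (rad/s): [2.39, 2.39, 3.01, 3.14, 3.14, 3.14].

### API

Orientations are given as a unit quaternion [w, x, y, z].
In Python, from rig import sense, capture, calibration, finish_job, grasp_offset gives the robot as it stands.
- The arm moves only by the shell command python3 -m jog 'ROWS' [FORCE]. ROWS is JSON, a list of rows, each an object with "linear": the shift along the tool's x, y, z scaled (see below), a list of three; "rotation": the turn, a rotation vector about the tool's x, y, z scaled (see below), a list of three; "grip": the finger opening in mm, from 0 to 85.4. A call has 1 to 20 rows; each row is the pose to reach, as a shift and turn from the pose measured when the call began, along the tool's axes at that moment; what a row does not reach only later rows make up. The controller multiplies each number of a shift by 0.3 m and each number of a turn by 0.5 rad. A row lasts 1/12 s, in which the tool goes at most 41.7 mm and 7.16 degrees, less where a joint would pass 70% of its speed; a pose out of reach is approached as far as the arm can. A call with a number of a shift or a turn outside -1 to 1 is refused whole. A call with a gripper value outside its range is refused whole. The fingers move at their own pace and stop on an object; FORCE is the grip in N (left out, the last holds). Time passes only in rows, so rows that repeat a pose let the fingers close. It gives the time, the measured TCP pose, the force and the opening at its end, in the units of the state.
- sense(): the state, without advancing time (a new reading comes with each control period).
- capture(name): name is "scene" or "top"; returns (picture, depth): 384x512x3 uint8, red, green, blue; 384x512 float32, mm along the optical axis (not along the pixel's ray), 0 where there is no reading.
- calibration(name): a dict with "intrinsics" (3x3 intrinsics, pixels), "dist" ([k1, k2, p1, p2, k3] as OpenCV has them; the pictures are not rectified), "world_from_camera" (4x4, takes a point from camera to world coordinates). Camera axes: x right, y up, looking along -z (the intrinsics and any distortion apply to the point x, -y, -z); pixel columns grow to the right and rows downward; lengths in mm; the calibration is good to about 2 mm. A picture is of the moment at which its call begins. calibration takes no time and is no camera call.
- finish_job(): hands the job in, once; it reports no verdict.
The state is a dict: "time_s": time; "joints": joint angles; "dq": joint speeds; "tau": joint torques, N m; "eef_pos": TCP position; "ee_rot": TCP orientation; "force": force on the tool from outside, world axes, zero at the start; "wrist_torque": the same for the moment, N m; "grip_width": opening from 0.0 (shut) to 1.0 (fully open).
Only numpy, scipy, OpenCV 4.12 (cv2) and the standard library are available. Lean on these libraries where they do the work, as an engineer would, in place of code of your own. Each camera call takes 0.05 s, during which the arm holds its last target.

## Working session

There is one attempt and no reset: what is moved stays moved. The work goes in short steps, Python scripts to look and compute and a shell command to move; the robot and the scene stay as the last step left them, time stands still between calls to the robot, and variables do not carry over. Pictures are saved under pics/ and viewed, and the job is handed in when it is done.

```bash
ls; mkdir -p pics; python3 - <<'E'
from rig import *
import cv2, numpy as np
print(sense()); print(grasp_offset)
for n in("scene","top"):
    p,d=capture(n); cv2.imwrite(f"pics/{n}0.png",p[:,:,::-1]); np.save(f"pics/{n}0.npy",d); np.save(f"pics/{n}0c.npy",p)
    print(calibration(n))
E
```

```text
pics
{'time_s': 0.0, 'joints': array([-1.54639165e+00,  3.13439148e-01,  1.49843591e+00,  1.66766001e-05,
        1.33095842e+00, -2.23404944e-01]), 'dq': array([ 0.00017039,  0.00027897, -0.00049341, -0.00043695, -0.00086465,
       -0.00040145]), 'tau': array([-2.79606156e-04, -4.12271976e+01, -2.59740186e+01, -2.07291641e-04,
        4.17282747e-03,  1.02894086e-05]), 'eef_pos': array([ 128.75622421, -508.71312879,  230.74105988]), 'ee_rot': array([ 0.55768642,  0.43471693,  0.55823327, -0.43403071]), 'force': array([0.20722496, 0.06907518, 0.26651752]), 'wrist_torque': array([ 0.0096689 , -0.00898278, -0.00348724]), 'grip_width': 0.9997271518730197}
18.700000000000003
{'intrinsics': array([[446.92390092,   0.        , 254.93736021],
       [  0.        , 446.92390092, 194.05701639],
       [  0.        ,   0.        ,   1.        ]]), 'dist': array([-0.03908344,  0.        ,  0.        ,  0.        ,  0.        ]), 'world_from_camera': array([[ 2.92076837e-01, -7.81785240e-01,  5.50911027e-01,
         1.26670025e+03],
       [ 9.56347512e-01,  2.44471888e-01, -1.60102881e-01,
        -1.97602881e+02],
       [-9.51618933e-03,  5.73624733e-01,  8.19062945e-01,
         1.08372887e+03],
       [ 0.00000000e+00,  0.00000000e+00,  0.00000000e+00,
         1.00000000e+00]])}
{'intrinsics': array([[377.4529023 ,   0.        , 254.97069198],
       [  0.        , 377.4529023 , 196.30374381],
       [  0.        ,   0.        ,   1.        ]]), 'dist': array([-0.00945786,  0.        ,  0.        ,  0.        ,  0.        ]), 'world_from_camera': array([[ 2.50562778e-02,  9.95616411e-01, -9.01118488e-02,
         4.51275635e+02],
       [-9.99600130e-01,  2.61338624e-02,  1.07981773e-02,
         1.17819734e+01],
       [ 1.31058132e-02,  8.98052537e-02,  9.95873111e-01,
         1.35052940e+03],
       [ 0.00000000e+00,  0.00000000e+00,  0.00000000e+00,
         1.00000000e+00]])}
```

View pics/scene0.png

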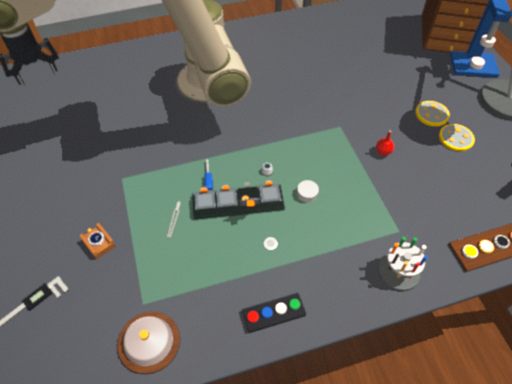

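View pics/top0.png

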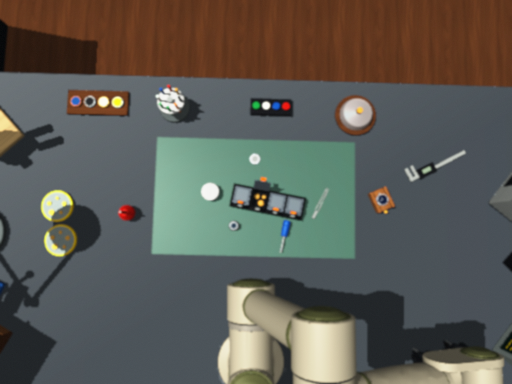

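The scene view shows the black organiser at about (193–285, 183–217), with the open box at (248,197) and orange marks there. In the top view it spans (231–307, 183–220). The open box is at (261,198), second from the left, and its lid's tab is at (263,181). I'll zoom in next.

```bash
python3 - <<'E'
import cv2
a=cv2.imread("pics/scene0.png")[150:265,150:330]; b=cv2.imread("pics/top0.png")[145:235,190:340]
cv2.imwrite("pics/sz.png",cv2.resize(a,None,fx=4.4,fy=4.4,interpolation=cv2.INTER_CUBIC))
cv2.imwrite("pics/tz.png",cv2.resize(b,None,fx=5.3,fy=5.3,interpolation=cv2.INTER_CUBIC))
E
```

```text
(no output)
```

View pics/sz.png

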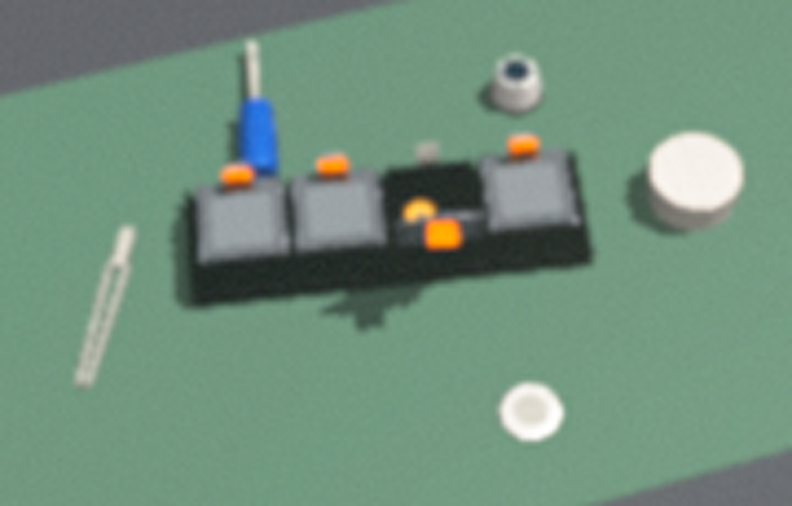

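View pics/tz.png

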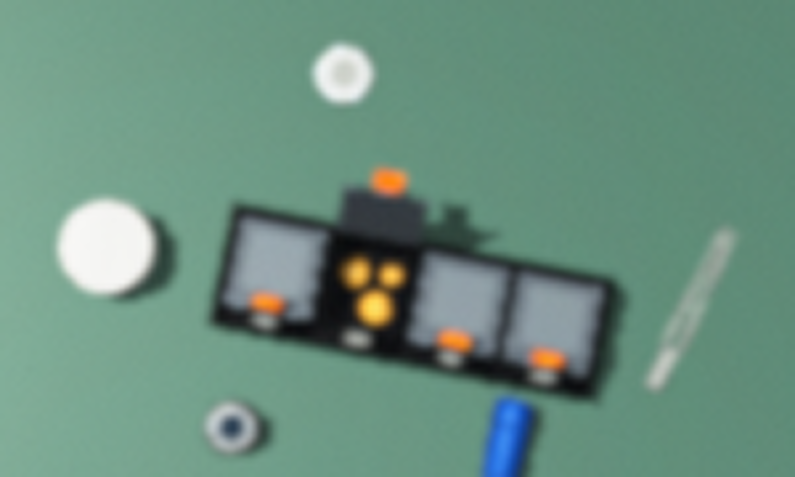

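```bash
cat > h.py <<'E'
import numpy as np, cv2
from rig import *
def ray(n,px):
    c=calibration(n); T=c["world_from_camera"]
    u=cv2.undistortPoints(np.array(px,float).reshape(-1,1,2),c["intrinsics"],c["dist"]).reshape(-1,2)
    d=np.c_[u[:,0],-u[:,1],-np.ones(len(u))]@T[:3,:3].T
    return T[:3,3],d
def plane(n,px,z):
    o,d=ray(n,px); return o+d*((z-o[2])/d[:,2])[:,None]
def tri(p,q):
    o1,d1=ray("scene",[p]); o2,d2=ray("top",[q])
    A=np.c_[d1[0],-d2[0]]; s=np.linalg.lstsq(A,o2-o1,rcond=None)[0]
    a=o1+s[0]*d1[0]; b=o2+s[1]*d2[0]; return (a+b)/2, np.linalg.norm(a-b)
def blobs(rgb,box,lo,hi,mina=4):
    x0,y0,x1,y1=box; h=cv2.cvtColor(rgb,cv2.COLOR_RGB2HSV)
    m=np.zeros(h.shape[:2],np.uint8); m[y0:y1,x0:x1]=cv2.inRange(h,lo,hi)[y0:y1,x0:x1]
    # weight by saturation for subpixel
    n,l,s,c=cv2.connectedComponentsWithStats(m,connectivity=4)
    return [(c[i].round(2).tolist(),int(s[i,4]),s[i,:4].tolist()) for i in range(1,n) if s[i,4]>=mina]
E
python3 - <<'E'
from h import *
S=np.load("pics/scene0c.npy");T=np.load("pics/top0c.npy")
ob=((4,170,120),(14,255,255))
print("scene");[print(b) for b in blobs(S,(180,170,300,225),*ob)]
print("top");bt=blobs(T,(225,170,315,225),*ob);[print(b) for b in bt]
for b in bt: print(plane("top",[b[0]],55).round(1))
for b in blobs(S,(180,170,300,225),*ob): print("s",plane("scene",[b[0]],50).round(1))
# black outline
for n,I,box,z in(("top",T,(225,175,315,225),38),("scene",S,(180,180,300,225),38)):
    h=cv2.cvtColor(I,cv2.COLOR_RGB2HSV); print(n,[h[r,c].tolist() for r,c in ((188,232),(219,300),(200,262))])
E
```

```text
scene
([267.38, 183.75], 8, [266, 182, 5, 4])
([225.67, 188.44], 9, [223, 187, 6, 3])
([203.5, 190.4], 10, [201, 189, 6, 3])
([250.86, 200.14], 7, [248, 200, 6, 2])
([251.23, 205.08], 13, [247, 202, 8, 5])
top
([263.08, 178.92], 12, [261, 178, 5, 3])
([241.5, 202.5], 4, [241, 202, 2, 2])
([274.4, 208.4], 5, [273, 208, 4, 2])
[[629.6 -28.8  55. ]]
[[545.9  43.5  55. ]]
[[528.5 -70.1  55. ]]
s [[547.5  49.1  50. ]]
s [[527.8 -69.5  50. ]]
s [[ 515.6 -131.5   50. ]]
s [[587.9 -12.5  50. ]]
s [[604.1 -16.3  50. ]]
top [[76, 70, 124], [80, 75, 41], [18, 181, 158]]
scene [[76, 39, 136], [69, 63, 158], [105, 15, 139]]
```

```bash
cat >> h.py <<'E'
def cen(rgb,c,r=5):
    x,y=int(round(c[0])),int(round(c[1])); I=rgb[y-r:y+r+1,x-r:x+r+1].astype(float)
    w=np.clip(I[:,:,0]-I[:,:,1]-25,0,None); Y,X=np.mgrid[y-r:y+r+1,x-r:x+r+1]
    return [(X*w).sum()/w.sum(),(Y*w).sum()/w.sum()]
E
python3 - <<'E'
from h import *
S=np.load("pics/scene0c.npy");T=np.load("pics/top0c.npy")
s0=[(268.5,183),(251.5,203.5),(225.5,187.5),(203.5,190)]
t0=[(240.5,202),(263.5,179),(275.5,209.5),(293,213)]
P=[]
for i,(a,b) in enumerate(zip(s0,t0)):
    p=cen(S,a,4 if i!=1 else 5); q=cen(T,b,4); X,e=tri(p,q); P.append((p,q)); print(np.round(p,2),np.round(q,2),X.round(1),round(e,1))
    if i!=1: print("   planes s",plane("scene",[p],52).round(1),"t",plane("top",[q],54).round(1))
g=lambda n,k,z:np.array([plane(n,[P[i][k]],z)[0] for i in (0,2,3)])
for n,k,z in(("scene",0,52),("top",1,54)):
    w=g(n,k,z); s=np.array([0,2,3.])*62; A=np.polyfit(s,w[:,:2],1); 
    d=A[0]; print(n,"pitch scale",np.linalg.norm(d),"yaw",np.arctan2(d[0],-d[1]), "open tab shut pos",A[1]+62*d)
E
```

```text
[268.38 182.87] [240.06 201.78] [548.6  50.   55.2] 3.1
   planes s [[546.8  52.3  52. ]] t [[548.3  48.6  54. ]]
[250.25 202.72] [262.94 178.94] [624.4 -25.8  94.8] 2.7
[225.16 187.38] [275.33 208.84] [527.4 -72.   55.6] 2.8
   planes s [[525.2 -70.2  52. ]] t [[527.1 -73.4  54. ]]
[203.62 189.61] [292.89 212.35] [ 516.8 -132.4   55.9] 3.0
   planes s [[ 514.4 -130.7   52. ]] t [[ 516.6 -134.1   54. ]]
scene pitch scale 0.9997273282591272 yaw -0.17492570718101094 open tab shut pos [535.9796949   -8.82967427]
top pitch scale 0.9971640681509174 yaw -0.17193884510232996 open tab shut pos [537.72659754 -12.36954633]
```

```bash
cat >> h.py <<'E'
from scipy.spatial.transform import Rotation as Ro
def toolR(s=None):
    s=s or sense(); q=s["ee_rot"]; return Ro.from_quat([q[1],q[2],q[3],q[0]])
YAW=-0.173; TAB=np.array([537.,-10.7]); BX=np.array([np.cos(YAW),np.sin(YAW),0]); BY=np.array([-np.sin(YAW),np.cos(YAW),0])
HINGE=np.r_[TAB+57*BX[:2],39.5]
def goal(xh,yh,z,flip=1):
    """row numbers to TCP at box offset (xh from hinge axis, yh) and world z, tool down, jaws along box y"""
    s=sense(); R=toolR(s).as_matrix(); p=HINGE+xh*BX+yh*BY; p[2]=z
    G=np.c_[[0,0,-1],np.cross(flip*BY,[0,0,-1]),flip*BY]
    lin=R.T@(p-s["eef_pos"])/300; rot=Ro.from_matrix(R.T@G).as_rotvec()/.5
    return lin.round(4),rot.round(4)
def st():
    s=sense(); d=s["eef_pos"]-HINGE; print("t",round(s["time_s"],2),"xh,yh,z",np.round([d@BX,d@BY,s["eef_pos"][2]],2),"F",s["force"].round(2),"grip",round(s["grip_width"],3),"j",s["joints"].round(2))
E
python3 - <<'E'
from h import *
st(); print(toolR().as_matrix().round(3)); print(goal(62,0,231),goal(62,0,231,-1))
E
```

```text
t 0.1 xh,yh,z [-373.42 -560.88  230.8 ] F [-0.65  0.25 -0.05] grip 0.999 j [-1.55  0.31  1.5   0.    1.33 -0.22]
[[ 0.     0.969  0.245]
 [ 0.001  0.245 -0.969]
 [-1.     0.    -0.001]]
(array([ 1.2000e-03,  2.0885e+00, -1.1136e+00]), array([-5.4416e+00,  2.0000e-04, -3.2000e-03])) (array([ 1.2000e-03,  2.0885e+00, -1.1136e+00]), array([ 8.416e-01, -2.300e-03, -1.000e-04]))
```

```bash
R='{"linear":[0,0.8,-0.42],"rotation":[0.28,0,0],"grip":0}'; true
python3 -m jog '[{"linear":[0,0.1,-0.05],"rotation":[0.04,0,0],"grip":0},{"linear":[0,0.2,-0.1],"rotation":[0.07,0,0],"grip":0},{"linear":[0,0.3,-0.16],"rotation":[0.1,0,0],"grip":0},{"linear":[0,0.4,-0.21],"rotation":[0.14,0,0],"grip":0},{"linear":[0,0.5,-0.26],"rotation":[0.18,0,0],"grip":0},{"linear":[0,0.6,-0.32],"rotation":[0.22,0,0],"grip":0},{"linear":[0,0.7,-0.37],"rotation":[0.25,0,0],"grip":0},{"linear":[0,0.8,-0.42],"rotation":[0.28,0,0],"grip":0},{"linear":[0,0.9,-0.48],"rotation":[0.32,0,0],"grip":0},{"linear":[0,0.9,-0.48],"rotation":[0.32,0,0],"grip":0}]' 30
python3 -c "
from h import *
st();print(goal(62,0,231,-1))"
```

```text
time_s: 0.93
eef_pos: [358.0, -299.2, 230.9]
ee_rot: [0.522, 0.477, 0.523, -0.476]
force: [-0.2, -0.8, -0.2]
grip_width: -0.005
t 0.93 xh,yh,z [-183.68 -314.99  230.91] F [-0.2  -0.75 -0.16] grip -0.005 j [-0.95  0.18  1.66  0.    1.29  0.53]
(array([ 0.0026,  1.065 , -0.7993]), array([ 0.5291, -0.0052, -0.0011]))
```

```bash

python3 -m jog '[{"linear":[0,0.1,-0.08],"rotation":[0.05,0,0],"grip":0},{"linear":[0,0.2,-0.15],"rotation":[0.1,0,0],"grip":0},{"linear":[0,0.3,-0.23],"rotation":[0.15,0,0],"grip":0},{"linear":[0,0.4,-0.3],"rotation":[0.2,0,0],"grip":0},{"linear":[0,0.5,-0.38],"rotation":[0.25,0,0],"grip":0},{"linear":[0,0.6,-0.45],"rotation":[0.3,0,0],"grip":0},{"linear":[0,0.7,-0.53],"rotation":[0.35,0,0],"grip":0},{"linear":[0,0.8,-0.6],"rotation":[0.4,0,0],"grip":0},{"linear":[0,0.9,-0.68],"rotation":[0.45,0,0],"grip":0},{"linear":[0,1,-0.75],"rotation":[0.5,0,0],"grip":0},{"linear":[0,1,-0.75],"rotation":[0.53,0,0],"grip":0},{"linear":[0,1,-0.75],"rotation":[0.53,0,0],"grip":0}]'
python3 -c "
from h import *
st();print(goal(62,0,130,-1))"
```

```text
time_s: 1.93
eef_pos: [636.5, -46.9, 230.4]
ee_rot: [0.454, 0.541, 0.456, -0.541]
force: [-0.5, -1.5, -0.4]
grip_width: 0.001
t 1.93 xh,yh,z [ 47.29 -18.5  230.42] F [-0.51 -1.52 -0.37] grip 0.001 j [-0.26  0.57  1.11  0.    1.46  1.48]
(array([ 0.3348,  0.0496, -0.0607]), array([ 0.0023, -0.0052,  0.0032]))
```

```bash

python3 -m jog '[{"linear":[0,0.05,-0.06],"rotation":[0,0,0],"grip":0},{"linear":[0.1,0.05,-0.06],"rotation":[0,0,0],"grip":0},{"linear":[0.2,0.05,-0.06],"rotation":[0,-0.005,0],"grip":0},{"linear":[0.3,0.05,-0.06],"rotation":[0,-0.005,0.003],"grip":0},{"linear":[0.335,0.05,-0.06],"rotation":[0,-0.005,0.003],"grip":0},{"linear":[0.335,0.05,-0.06],"rotation":[0,-0.005,0.003],"grip":0}]'
python3 - <<'E'
from h import *
st();print(goal(62,0,75,-1))
for n,b,f in(("scene",(150,130,330,265),4.4),("top",(190,145,340,235),5.3)):
    p,d=capture(n); np.save(f"pics/{n}1.npy",p); x,y,X,Y=b; cv2.imwrite(f"pics/{n}1.png",cv2.resize(p[y:Y,x:X,::-1],None,fx=f,fy=f,interpolation=cv2.INTER_CUBIC))
E
```

```text
time_s: 2.43
eef_pos: [652.7, -32.3, 127.5]
ee_rot: [-0.454, -0.54, -0.457, 0.542]
force: [-0.0, 0.4, -0.5]
grip_width: -0.003
t 2.43 xh,yh,z [ 60.66  -1.36 127.52] F [-0.01  0.38 -0.54] grip -0.003 j [-0.23  0.69  1.2  -0.    1.27  1.52]
(array([ 0.1751,  0.0054, -0.0045]), array([ 0.0007, -0.0004,  0.0108]))
```

View pics/scene1.png

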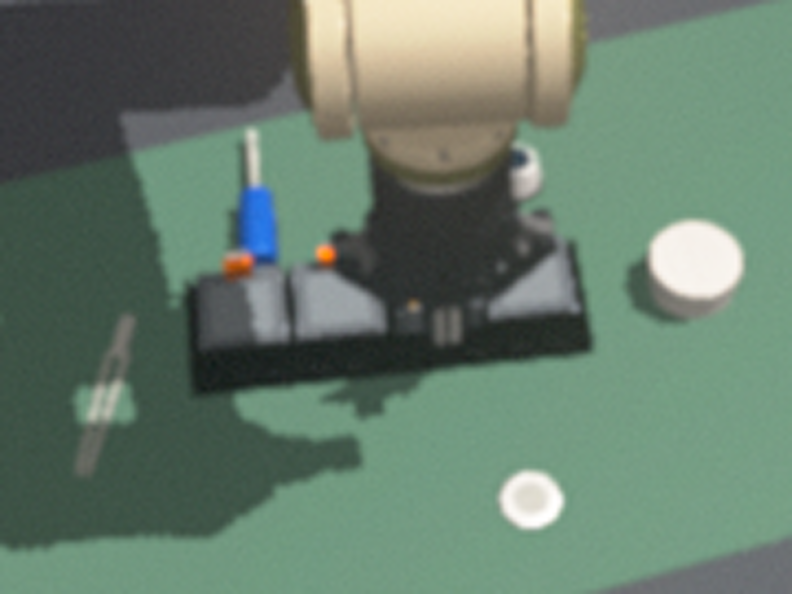

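View pics/top1.png

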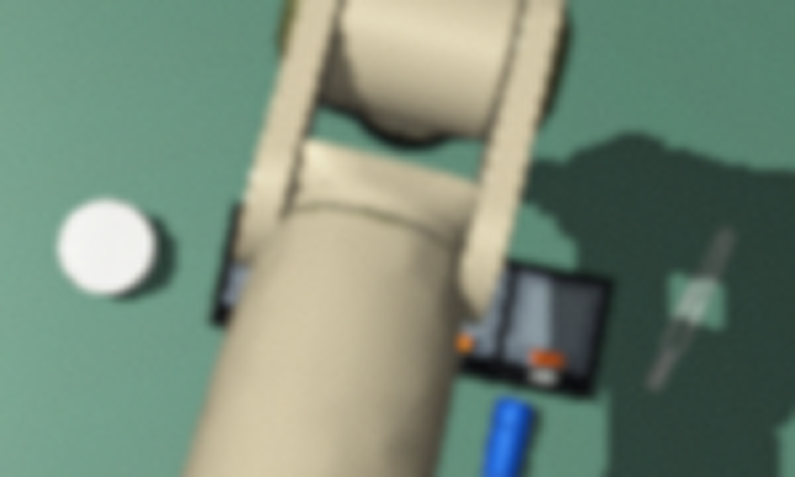

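The scene view shows the closed fingertips at about pixel (251,204), lined up with the tab behind the lid. I'll lower them now.

```bash

python3 -m jog '[{"linear":[0.06,0.01,-0.004],"rotation":[0,0,0.005],"grip":0},{"linear":[0.12,0.01,-0.004],"rotation":[0,0,0.01],"grip":0},{"linear":[0.175,0.01,-0.004],"rotation":[0,0,0.01],"grip":0},{"linear":[0.175,0.01,-0.004],"rotation":[0,0,0.01],"grip":0},{"linear":[0.175,0.01,-0.004],"rotation":[0,0,0.01],"grip":0}]'
python3 -c "
from h import *
st();print(goal(-27,0,75,-1))"
```

```text
time_s: 2.95
eef_pos: [658.5, -32.0, 80.9]
ee_rot: [0.457, 0.543, 0.453, -0.539]
force: [-0.0, 0.2, 0.1]
grip_width: 0.001
t 2.95 xh,yh,z [66.37 -0.09 80.88] F [-0.    0.24  0.08] grip 0.001 j [-0.23  0.74  1.23  0.    1.16  1.52]
(array([ 0.0169, -0.3114, -0.0005]), array([ 0.001 ,  0.0005, -0.0172]))
```

```bash

python3 -m jog '[{"linear":[0.017,-0.03,0],"rotation":[0,0,-0.01],"grip":0},{"linear":[0.017,-0.06,0],"rotation":[0,0,-0.015],"grip":0},{"linear":[0.017,-0.09,0],"rotation":[0,0,-0.015],"grip":0},{"linear":[0.017,-0.12,0],"rotation":[0,0,-0.015],"grip":0},{"linear":[0.017,-0.14,0],"rotation":[0,0,-0.015],"grip":0},{"linear":[0.017,-0.16,0],"rotation":[0,0,-0.015],"grip":0},{"linear":[0.017,-0.18,0],"rotation":[0,0,-0.015],"grip":0},{"linear":[0.017,-0.2,0],"rotation":[0,0,-0.015],"grip":0},{"linear":[0.017,-0.2,0],"rotation":[0,0,-0.015],"grip":0}]'
python3 - <<'E'
from h import *
st();print(goal(-30,0,75,-1))
for n,b,f in(("scene",(150,130,330,265),4.4),):
    p,d=capture(n); np.save(f"pics/{n}2.npy",p); x,y,X,Y=b; cv2.imwrite(f"pics/{n}2.png",cv2.resize(p[y:Y,x:X,::-1],None,fx=f,fy=f,interpolation=cv2.INTER_CUBIC))
E
```

```text
time_s: 3.7
eef_pos: [598.8, -21.5, 75.6]
ee_rot: [0.455, 0.541, 0.455, -0.541]
force: [-0.4, 0.7, -0.6]
grip_width: 0.001
t 3.7 xh,yh,z [ 5.720e+00 -5.000e-02  7.558e+01] F [-0.44  0.71 -0.61] grip 0.001 j [-0.23  0.63  1.44 -0.    1.07  1.51]
(array([ 0.0018, -0.1191, -0.0002]), array([ 0.0012,  0.0005, -0.0018]))
```

View pics/scene2.png

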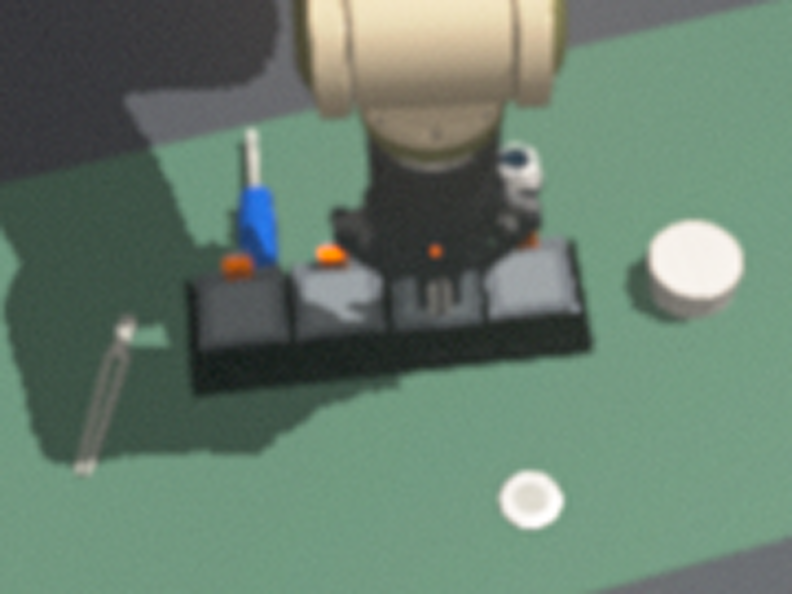

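The lid is swinging forward, and its outer face now shows at crop (438,300) in front of the fingers. I'll keep pushing.

```bash

python3 -m jog '[{"linear":[0.002,-0.02,0],"rotation":[0,0,0],"grip":0},{"linear":[0.002,-0.04,0],"rotation":[0,0,0],"grip":0},{"linear":[0.002,-0.06,0],"rotation":[0,0,0],"grip":0},{"linear":[0.002,-0.08,0],"rotation":[0,0,0],"grip":0},{"linear":[0.002,-0.1,0],"rotation":[0,0,0],"grip":0},{"linear":[0.002,-0.12,0],"rotation":[0,0,0],"grip":0},{"linear":[0.002,-0.12,0],"rotation":[0,0,0],"grip":0},{"linear":[0.002,-0.12,0],"rotation":[0,0,0],"grip":0}]'
python3 - <<'E'
from h import *
st();print(goal(-30,0,105,-1))
E
python3 -m jog '[{"linear":[-0.05,0,0],"rotation":[0,0,0],"grip":0},{"linear":[-0.1,0,0],"rotation":[0,0,0],"grip":0},{"linear":[-0.1,0,0],"rotation":[0,0,0],"grip":0},{"linear":[-0.1,0,0],"rotation":[0,0,0],"grip":0}]'
python3 - <<'E'
from h import *
st();print(goal(-56,0,90,-1))
for n,b,f in(("scene",(150,130,330,265),4.4),):
    p,d=capture(n); np.save(f"pics/{n}3.npy",p); x,y,X,Y=b; cv2.imwrite(f"pics/{n}3.png",cv2.resize(p[y:Y,x:X,::-1],None,fx=f,fy=f,interpolation=cv2.INTER_CUBIC))
E
```

```text
time_s: 4.42
eef_pos: [563.6, -15.5, 75.1]
ee_rot: [0.455, 0.541, 0.455, -0.541]
force: [-0.3, 0.7, 0.1]
grip_width: -0.0
t 4.42 xh,yh,z [-29.94  -0.13  75.07] F [-0.3   0.71  0.06] grip -0.0 j [-0.24  0.56  1.56 -0.    1.02  1.51]
(array([-0.0998, -0.0001, -0.0004]), array([ 0.0009,  0.0005, -0.0026]))
time_s: 4.75
eef_pos: [564.0, -15.6, 105.4]
ee_rot: [0.456, 0.542, 0.454, -0.541]
force: [-0.2, -0.5, -0.6]
grip_width: -0.0
t 4.75 xh,yh,z [-29.53  -0.15 105.35] F [-0.23 -0.55 -0.57] grip -0.0 j [-0.24  0.52  1.54 -0.    1.08  1.51]
(array([ 0.0509, -0.0884, -0.0005]), array([ 0.001 ,  0.0007, -0.0056]))
```

View pics/scene3.png

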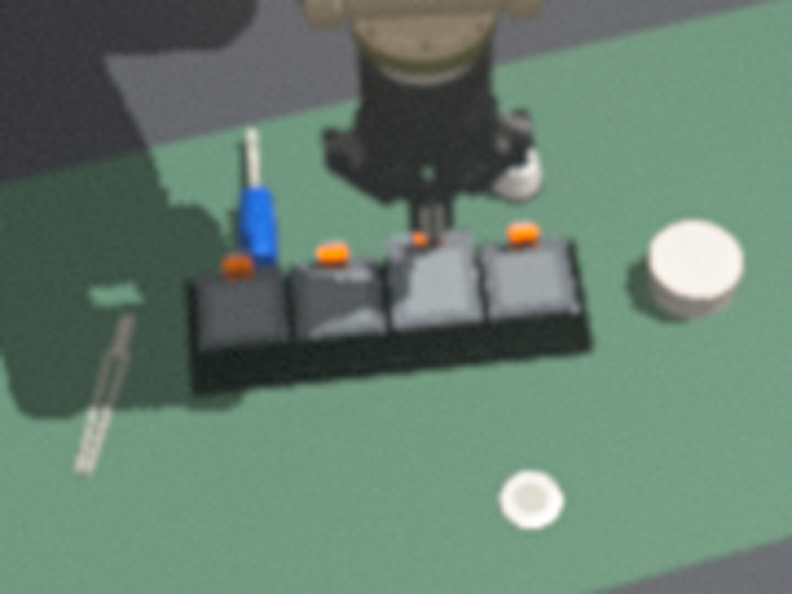

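The lid is down to about 0.5 rad; the tab shows at crop (419,239) in front of the fingertip. Next I'll move over the tab and press down.

```bash

python3 -m jog '[{"linear":[0,-0.04,0],"rotation":[0,0,-0.003],"grip":0},{"linear":[0,-0.075,0],"rotation":[0,0,-0.005],"grip":0},{"linear":[0.02,-0.075,0],"rotation":[0,0,-0.005],"grip":0},{"linear":[0.05,-0.075,0],"rotation":[0,0,-0.005],"grip":0},{"linear":[0.08,-0.075,0],"rotation":[0,0,-0.005],"grip":0},{"linear":[0.1,-0.075,0],"rotation":[0,0,-0.005],"grip":0},{"linear":[0.12,-0.075,0],"rotation":[0,0,-0.005],"grip":0},{"linear":[0.12,-0.075,0],"rotation":[0,0,-0.005],"grip":0},{"linear":[0.12,-0.075,0],"rotation":[0,0,-0.005],"grip":0}]'
python3 - <<'E'
from h import *
st();print(goal(-52,0,66,-1))
for n,b,f in(("scene",(150,130,330,265),4.4),):
    p,d=capture(n); np.save(f"pics/{n}4.npy",p); x,y,X,Y=b; cv2.imwrite(f"pics/{n}4.png",cv2.resize(p[y:Y,x:X,::-1],None,fx=f,fy=f,interpolation=cv2.INTER_CUBIC))
E
```

```text
time_s: 5.55
eef_pos: [541.4, -11.6, 68.1]
ee_rot: [-0.455, -0.541, -0.456, 0.542]
force: [0.7, -0.3, 0.5]
grip_width: -0.004
t 5.55 xh,yh,z [-52.48  -0.15  68.12] F [ 0.7  -0.32  0.52] grip -0.004 j [-0.24  0.53  1.64 -0.    0.97  1.51]
(array([ 0.0071,  0.0016, -0.0005]), array([0.001 , 0.0004, 0.0041]))
```

View pics/scene4.png

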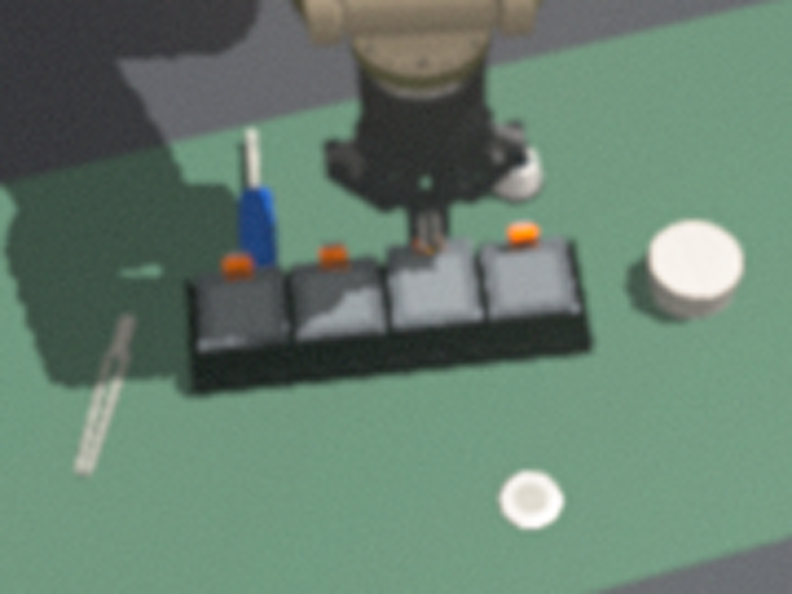

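The fingertips rest on the tab at crop (429,245). I'll press in small steps now.

```bash

python3 -m jog '[{"linear":[0.003,0,0],"rotation":[0,0,0],"grip":0},{"linear":[0.007,0,0],"rotation":[0,0,0],"grip":0},{"linear":[0.01,0,0],"rotation":[0,0,0],"grip":0},{"linear":[0.01,0,0],"rotation":[0,0,0],"grip":0}]' | grep -E "force|pos"
python3 -m jog '[{"linear":[0.003,0,0],"rotation":[0,0,0],"grip":0},{"linear":[0.005,0,0],"rotation":[0,0,0],"grip":0},{"linear":[0.005,0,0],"rotation":[0,0,0],"grip":0}]'| grep -E "force|pos"
python3 -m jog '[{"linear":[0.003,0,0],"rotation":[0,0,0],"grip":0},{"linear":[0.003,0,0],"rotation":[0,0,0],"grip":0}]'| grep -E "force|pos"
```

```text
eef_pos: [541.6, -11.7, 65.5]
force: [-0.3, -0.1, -0.8]
eef_pos: [541.5, -11.7, 63.9]
force: [0.3, 1.4, -0.2]
eef_pos: [541.5, -11.7, 63.0]
force: [0.3, -0.2, 1.0]
```

```bash

for i in 1 2 3; do python3 -m jog '[{"linear":[0.003,0,0],"rotation":[0,0,0],"grip":0},{"linear":[0.003,0,0],"rotation":[0,0,0],"grip":0}]'| grep -E "force|pos"; done
```

```text
eef_pos: [541.3, -11.6, 62.1]
force: [-2.0, -0.2, 2.0]
eef_pos: [541.2, -11.6, 61.2]
force: [-0.9, 0.6, 2.1]
eef_pos: [541.2, -11.6, 60.8]
force: [-4.3, 1.8, 7.7]
```

```bash

for i in 1 2; do python3 -m jog '[{"linear":[0.003,0,0],"rotation":[0,0,0],"grip":0},{"linear":[0.003,0,0],"rotation":[0,0,0],"grip":0}]'| grep -E "force|pos"; done
```

```text
eef_pos: [541.1, -11.5, 60.6]
force: [-4.6, 0.8, 11.1]
eef_pos: [541.1, -11.5, 60.5]
force: [-5.8, 1.2, 11.1]
```

```bash

for i in 1 2; do python3 -m jog '[{"linear":[0.004,0,0],"rotation":[0,0,0],"grip":0},{"linear":[0.005,0,0],"rotation":[0,0,0],"grip":0}]'| grep -E "force|pos"; done
```

```text
eef_pos: [541.3, -11.6, 60.1]
force: [-1.2, 0.9, 1.0]
eef_pos: [541.4, -11.6, 59.7]
force: [-7.2, -0.0, 16.8]
```

```bash

python3 - <<'E'
from h import *
st()
for n,b,f in(("scene",(180,160,300,230),6.6),):
    p,d=capture(n); np.save(f"pics/{n}5.npy",p); x,y,X,Y=b; cv2.imwrite(f"pics/{n}5.png",cv2.resize(p[y:Y,x:X,::-1],None,fx=f,fy=f,interpolation=cv2.INTER_CUBIC))
st()
E
```

```text
t 7.52 xh,yh,z [-52.53  -0.1   59.67] F [-7.25 -0.02 16.79] grip -0.004 j [-0.24  0.54  1.64 -0.    0.96  1.51]
t 7.57 xh,yh,z [-52.53  -0.1   59.74] F [-6.13  1.3  15.73] grip -0.002 j [-0.24  0.54  1.64 -0.    0.96  1.51]
```

View pics/scene5.png

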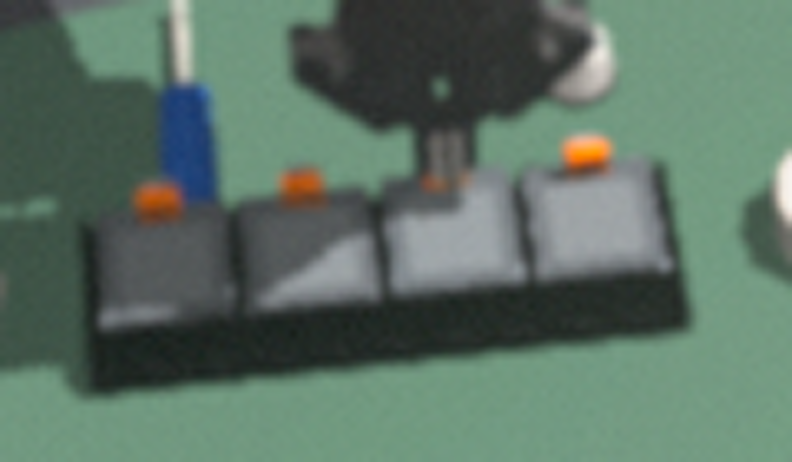

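```bash

for i in 1 2 3; do python3 -m jog '[{"linear":[0.005,0,0],"rotation":[0,0,0],"grip":0}]'| grep -E "force|pos"; done
```

```text
eef_pos: [541.6, -11.6, 59.3]
force: [-0.4, -0.2, -0.1]
eef_pos: [541.9, -11.6, 58.1]
force: [0.4, -0.2, -0.4]
eef_pos: [542.1, -11.7, 56.5]
force: [0.7, 0.2, 1.2]
```

The force fell to 0 at z 59.3, so the catch has snapped. I'll press lightly to seat the lid.

```bash

for i in 1 2 3; do python3 -m jog '[{"linear":[0.003,0,0],"rotation":[0,0,0],"grip":0},{"linear":[0.003,0,0],"rotation":[0,0,0],"grip":0}]'| grep -E "force|pos"; done
```

```text
eef_pos: [542.1, -11.7, 56.0]
force: [-2.9, 0.6, 7.7]
eef_pos: [542.2, -11.7, 55.9]
force: [-5.4, -0.2, 13.2]
eef_pos: [542.2, -11.7, 55.9]
force: [-5.7, 1.6, 13.7]
```

The lid sits firm at z 55.9, which matches the expected 56 for shut. I'll lift, open the fingers and check the alignment.

```bash

python3 -m jog '[{"linear":[-0.03,0,0],"rotation":[0,0,0],"grip":0},{"linear":[-0.07,0,0],"rotation":[0,0,0],"grip":34},{"linear":[-0.1,0,0],"rotation":[0,0,0],"grip":34},{"linear":[-0.1,0,0],"rotation":[0,0,0],"grip":34},{"linear":[-0.1,0,0],"rotation":[0,0,0],"grip":34},{"linear":[-0.1,0,0],"rotation":[0,0,0],"grip":34}]' 30
python3 - <<'E'
from h import *
st();print(goal(-53,0,44,-1))
for n,b,f in(("scene",(180,160,300,230),6.6),):
    p,d=capture(n); np.save(f"pics/{n}6.npy",p); x,y,X,Y=b; cv2.imwrite(f"pics/{n}6.png",cv2.resize(p[y:Y,x:X,::-1],None,fx=f,fy=f,interpolation=cv2.INTER_CUBIC))
E
```

```text
time_s: 8.82
eef_pos: [541.9, -11.6, 85.3]
ee_rot: [-0.456, -0.541, -0.455, 0.541]
force: [-0.6, -0.5, 0.7]
grip_width: 0.399
t 8.82 xh,yh,z [-5.204e+01 -4.000e-02  8.532e+01] F [-0.65 -0.49  0.66] grip 0.399 j [-0.24  0.51  1.62 -0.    1.01  1.51]
(array([ 0.1377, -0.0033, -0.0003]), array([ 0.0038,  0.0028, -0.0017]))
```

View pics/scene6.png

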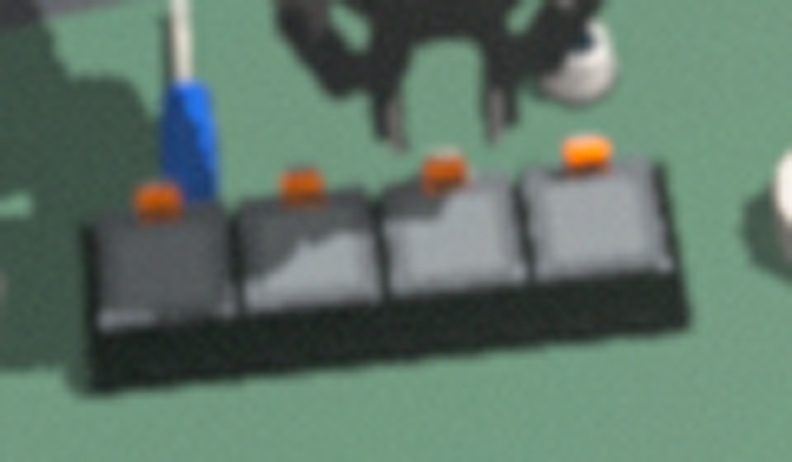

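```bash

python3 - <<'E'
from h import *
def proj(n,P):
    c=calibration(n);T=np.linalg.inv(c["world_from_camera"]); q=(T[:3,:3]@np.array(P).T).T+T[:3,3]; q=q*[1,-1,-1]
    return cv2.projectPoints(q.reshape(-1,1,3),np.zeros(3),np.zeros(3),c["intrinsics"],c["dist"])[0].reshape(-1,2)
e=sense()["eef_pos"]; t=e.copy(); t[2]=52; t=t-4*BX
a=proj("scene",[e+[0,0,1],t,t+5*BY]); print(((a-[180,160])*6.6).round(1))
p=np.load("pics/scene6.npy"); print((np.array(cen(p,(247,186),4))-[180,160])*6.6)
E
```

```text
[[437.  130.1]
 [438.  170.2]
 [449.5 169. ]]
[440.49494757 168.55481411]
```

```bash

python3 -m jog '[{"linear":[0.03,-0.003,0],"rotation":[0.003,0.002,-0.001],"grip":34},{"linear":[0.06,-0.003,0],"rotation":[0.003,0.002,-0.001],"grip":34},{"linear":[0.09,-0.003,0],"rotation":[0.003,0.002,-0.001],"grip":34},{"linear":[0.115,-0.003,0],"rotation":[0.003,0.002,-0.001],"grip":34},{"linear":[0.138,-0.003,0],"rotation":[0.003,0.002,-0.001],"grip":34},{"linear":[0.138,-0.003,0],"rotation":[0.003,0.002,-0.001],"grip":34},{"linear":[0.138,-0.003,0],"rotation":[0.003,0.002,-0.001],"grip":34}]'
python3 -c "
from h import *
st();print(goal(-53,0,43.5,-1))"
```

```text
time_s: 9.45
eef_pos: [540.8, -11.4, 43.4]
ee_rot: [-0.455, -0.541, -0.455, 0.541]
force: [-0.3, 0.4, 1.0]
grip_width: 0.395
t 9.45 xh,yh,z [-53.13  -0.08  43.4 ] F [-0.31  0.38  1.  ] grip 0.395 j [-0.24  0.57  1.65 -0.    0.92  1.51]
(array([-0.0003,  0.0004, -0.0003]), array([0.0008, 0.0007, 0.0014]))
```

```bash

python3 -m jog '[{"linear":[0,0,0],"rotation":[0,0,0],"grip":24},{"linear":[0,0,0],"rotation":[0,0,0],"grip":24},{"linear":[0,0,0],"rotation":[0,0,0],"grip":24}]' 25
python3 -m jog '[{"linear":[0,0,0],"rotation":[0,0,0],"grip":20},{"linear":[0,0,0],"rotation":[0,0,0],"grip":16},{"linear":[0,0,0],"rotation":[0,0,0],"grip":14},{"linear":[0,0,0],"rotation":[0,0,0],"grip":14},{"linear":[0,0,0],"rotation":[0,0,0],"grip":14},{"linear":[0,0,0],"rotation":[0,0,0],"grip":14}]' 25
python3 -c "
from h import *
st()"
```

```text
time_s: 9.7
eef_pos: [541.0, -11.5, 43.8]
ee_rot: [-0.455, -0.541, -0.455, 0.541]
force: [0.1, 0.5, 0.7]
grip_width: 0.281
time_s: 10.2
eef_pos: [541.2, -11.6, 44.1]
ee_rot: [-0.455, -0.541, -0.455, 0.541]
force: [-2.5, -0.1, 5.5]
grip_width: 0.199
t 10.2 xh,yh,z [-52.74  -0.12  44.12] F [-2.49 -0.09  5.5 ] grip 0.199 j [-0.24  0.57  1.65 -0.    0.92  1.51]
```

```bash

python3 -m jog '[{"linear":[-0.001,0,0],"rotation":[0,0,0],"grip":14},{"linear":[-0.001,0,0],"rotation":[0,0,0],"grip":14}]' 30 | grep -E "pos|force|wid"
python3 -m jog '[{"linear":[-0.001,0,0],"rotation":[0,0,0],"grip":14},{"linear":[-0.001,0,0],"rotation":[0,0,0],"grip":14}]'  | grep -E "pos|force|wid"
python3 -m jog '[{"linear":[-0.001,0,0],"rotation":[0,0,0],"grip":14},{"linear":[-0.001,0,0],"rotation":[0,0,0],"grip":14}]'  | grep -E "pos|force|wid"
```

```text
eef_pos: [541.2, -11.6, 44.3]
force: [0.0, -1.0, -0.4]
grip_width: 0.199
eef_pos: [541.2, -11.6, 44.5]
force: [0.2, -1.0, -0.4]
grip_width: 0.198
eef_pos: [541.2, -11.6, 44.7]
force: [0.7, 0.1, -1.0]
grip_width: 0.196
```

```bash

python3 -m jog '[{"linear":[-0.0015,0,0],"rotation":[0,0,0],"grip":14},{"linear":[-0.0015,0,0],"rotation":[0,0,0],"grip":14}]' | grep -E "pos|force|wid"
python3 -m jog '[{"linear":[-0.0015,0,0],"rotation":[0,0,0],"grip":14},{"linear":[-0.0015,0,0],"rotation":[0,0,0],"grip":14}]'  | grep -E "pos|force|wid"
python3 -m jog '[{"linear":[-0.002,0,0],"rotation":[0,0,0],"grip":14},{"linear":[-0.002,0,0],"rotation":[0,0,0],"grip":14}]'  | grep -E "pos|force|wid"
```

```text
eef_pos: [541.2, -11.6, 44.9]
force: [2.9, -0.2, -3.6]
grip_width: 0.194
eef_pos: [541.3, -11.7, 45.1]
force: [3.3, -1.5, -6.7]
grip_width: 0.195
eef_pos: [541.2, -11.6, 45.2]
force: [5.9, -1.6, -10.3]
grip_width: 0.195
```

```bash

python3 -m jog '[{"linear":[-0.0017,0,0],"rotation":[0,0,0],"grip":14},{"linear":[-0.0017,0,0],"rotation":[0,0,0],"grip":14},{"linear":[-0.0017,0,0],"rotation":[0,0,0],"grip":14}]' | grep -E "pos|force|wid"
python3 -m jog '[{"linear":[-0.0017,0,0],"rotation":[0,0,0],"grip":14},{"linear":[-0.0017,0,0],"rotation":[0,0,0],"grip":14},{"linear":[-0.0017,0,0],"rotation":[0,0,0],"grip":14},{"linear":[-0.0017,0,0],"rotation":[0,0,0],"grip":14}]' | grep -E "pos|force|wid"
```

```text
eef_pos: [541.3, -11.6, 45.2]
force: [5.0, -1.2, -11.3]
grip_width: 0.193
eef_pos: [541.3, -11.7, 45.2]
force: [5.6, -1.3, -11.3]
grip_width: 0.194
```

```bash

python3 -m jog '[{"linear":[-0.0015,0,0],"rotation":[0,0,0],"grip":14},{"linear":[-0.0015,0,0],"rotation":[0,0,0],"grip":14},{"linear":[-0.0015,0,0],"rotation":[0,0,0],"grip":14},{"linear":[-0.0015,0,0],"rotation":[0,0,0],"grip":14},{"linear":[-0.0015,0,0],"rotation":[0,0,0],"grip":14},{"linear":[-0.0015,0,0],"rotation":[0,0,0],"grip":14}]' | grep -E "pos|force|wid"
python3 -m jog '[{"linear":[-0.0015,0,0],"rotation":[0,0,0],"grip":14},{"linear":[-0.0015,0,0],"rotation":[0,0,0],"grip":14},{"linear":[-0.0015,0,0],"rotation":[0,0,0],"grip":14},{"linear":[-0.0015,0,0],"rotation":[0,0,0],"grip":14}]' | grep -E "pos|force|wid"
```

```text
eef_pos: [541.2, -11.6, 45.2]
force: [5.3, -1.2, -11.0]
grip_width: 0.192
eef_pos: [541.2, -11.6, 45.2]
force: [5.4, -0.8, -11.4]
grip_width: 0.193
```

The lid held about 11 N, steady for over a second. Now I'll unload, release and lift clear.

```bash

python3 -m jog '[{"linear":[0,0,0],"rotation":[0,0,0],"grip":14},{"linear":[0.0015,0,0],"rotation":[0,0,0],"grip":14},{"linear":[0.003,0,0],"rotation":[0,0,0],"grip":14},{"linear":[0.003,0,0],"rotation":[0,0,0],"grip":14}]' | grep -E "pos|force|wid"
python3 -m jog '[{"linear":[0.001,0,0],"rotation":[0,0,0],"grip":34},{"linear":[0,0,0],"rotation":[0,0,0],"grip":34},{"linear":[0,0,0],"rotation":[0,0,0],"grip":34},{"linear":[0,0,0],"rotation":[0,0,0],"grip":34},{"linear":[-0.03,0,0],"rotation":[0,0,0],"grip":34},{"linear":[-0.07,0,0],"rotation":[0,0,0],"grip":34},{"linear":[-0.12,0,0],"rotation":[0,0,0],"grip":34},{"linear":[-0.2,0,0],"rotation":[0,0,0],"grip":34},{"linear":[-0.3,0,0],"rotation":[0,0,0],"grip":34},{"linear":[-0.4,0,0],"rotation":[0,0,0],"grip":34},{"linear":[-0.4,0,0],"rotation":[0,0,0],"grip":34},{"linear":[-0.4,0,0],"rotation":[0,0,0],"grip":34}]'
python3 - <<'E'
from h import *
st()
for n,b,f in(("scene",(150,130,330,265),4.4),("top",(190,145,340,235),5.3)):
    p,d=capture(n); np.save(f"pics/{n}7.npy",p); x,y,X,Y=b; cv2.imwrite(f"pics/{n}7.png",cv2.resize(p[y:Y,x:X,::-1],None,fx=f,fy=f,interpolation=cv2.INTER_CUBIC))
E
```

```text
eef_pos: [541.2, -11.6, 44.6]
force: [0.6, -1.2, -0.3]
grip_width: 0.193
time_s: 13.95
eef_pos: [541.8, -11.7, 166.5]
ee_rot: [0.456, 0.542, 0.454, -0.541]
force: [-0.6, -0.6, -1.2]
grip_width: 0.398
t 13.95 xh,yh,z [-5.2120e+01 -1.3000e-01  1.6652e+02] F [-0.61 -0.57 -1.21] grip 0.398 j [-0.24  0.41  1.54 -0.    1.19  1.51]
```

View pics/scene7.png

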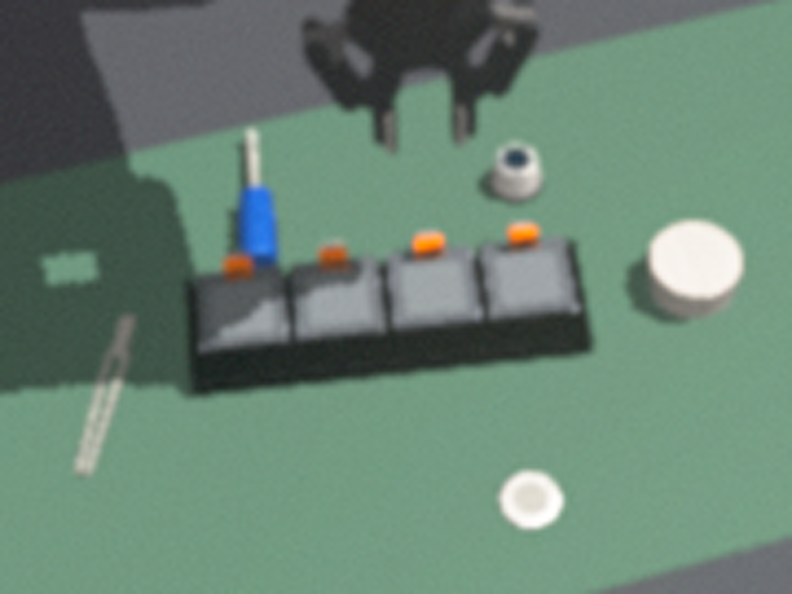

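The lid is shut: its tab at crop (428,243) lines up with the other three. The bystanders are in place and the gripper is clear.

```bash
python3 -c "
from rig import *
print(finish_job())"
```

```text
the job is handed in; nothing more can be done
None
```

The lid is shut under its catch, and the catch held the pull test. The job was handed in at about 14 s; `finish_job()` reports no verdict.

- **Closing:** I swung the lid forward with the shut fingers and pressed on the tab. The catch gave way after a highest reading of about 17 N, a little above the stated 7–15 N. The fingertips then came to rest at z 55.9 mm, against an expected 56 mm for a shut lid. The last presses to seat it read up to about 14 N.
- **Pull test:** I gripped the tab across its width and pulled up. The wrist read 10.3 to 11.4 N at the end of each step, for about 1.5 s. The measured height stayed at 45.2 mm, so nothing slipped or let go.
- **Last checks:** I unloaded to about 0 N before opening the fingers, then lifted clear to z 166 mm. In the last scene picture the tab lines up with the three shut boxes. The tin, loupe, screwdriver, tweezers and case back look unmoved.
- **Not checked:** I did not measure the bystanders' positions again. The blower and holder were outside that last picture, though the arm was never near them at low height. Forces were read only at the end of each move, so brief peaks in between would not show.
- **Small disagreement:** the two cameras differed by about 3 mm on where the tab was, so I used the average. The grip closed with almost no sideways force.

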